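# Index the welding positioner five clicks

## Task

Turn the indexing plate of the blue welding positioner five clicks clockwise, as seen from above, counting the clicks and not running past the fifth. The yellow spray can stands where the rusty bar on the plate will swing, so before turning, stand it upright in the free half of the black tray. Pull the red-handled lock bolt all the way out before you turn, push it fully home afterwards, and leave everything else on the bench where it is.

Things in the scene. Friction and masses are not known exactly. Their poses are not given: they have to be found in the camera images.
- positioner: Blue indexing positioner fixed to the bench: a round housing 156 mm across and 50 mm high with 16 white station marks round its side; origin on the bench under the centre of the housing, z up. The lock rail, a blue block 44 mm wide and 38 mm high, sticks out along its -y to 168 mm from the centre. Two low fixing lugs reach 106 mm out at -45 and 225 degrees, and one at 20 degrees, 14 mm high. An aluminium plate 144 mm across turns on its top (52 to 64 mm above the bench).
- dial (a joint): Turn of the plate with its handle and bar: 0 at the start, grows clockwise seen from above. It clicks into a spring detent every 22.5 degrees (0.3927 rad), so five clicks are 1.963 rad. About 0.15 to 0.2 N m is needed to leave a click; past half-way it is drawn into the next one, and let go it settles in the nearest. It cannot turn while the lock bolt is in.
- dial_grip (a point): Middle of the black bar handle on the plate, on the turning axis, 97 mm above the bench, where it is gripped from above. The handle is 70 mm long, 14 mm thick and spans 70 to 114 mm above the bench, on a flat 40 mm hub. The x axis of this point runs along the handle, towards the rusty bar; y across it (the way to grip); z up.
- bar_tip (a point): Outer end of the rusty flat steel bar (40 mm wide, 10 mm thick, 64 to 74 mm above the bench) that is bolted on the plate and reaches from 45 to 130 mm from the axis, in line with the handle. At dial 0 it points along 157.5 degrees in the positioner's frame (anticlockwise from its +x), after five clicks along 45 degrees.
- lock (a joint): Slide of the lock bolt: 0 fully home (locked, the start), 0.026 m all the way out (free); the plate is free to turn from about 0.018. Stiff: about 3 N to move, stays where it is left. It goes home only when the plate stands in a click.
- lock_grip (a point): Point on the red upright handle of the lock bolt (round, 18 mm thick, top at 100 mm above the bench, free for the fingers from 50 mm up), 78 mm above the bench, where it is gripped from above. It lies 125 mm from the plate's axis along the positioner's -y when home. The axes are parallel to the positioner's: pulling out moves it along -y.
- can_mid (a point): Middle of the upright yellow spray can with a black band and a white cap: 50 mm across up to 105 mm, cap 33 mm across up to 135 mm high, about 0.25 kg. Its point is on its axis, 67.5 mm above its foot; z up along the can. It stands close to the positioner's housing, on its +y side.
- tray: Black open tray fixed to the bench, 200 mm (x) by 130 mm (y) outside, walls 35 mm high and 4 mm thick, floor 4 mm thick; origin under its centre. A small amber jar stands in its +x half; the -x half is free (a can stood at x = -45 mm fits).
- jar_mid (a point): Middle of the small amber jar in the tray's +x half, 42 mm across and 50 mm high. Bystander.
- tin: Flat red tin box fixed to the bench, 184 by 124 by 45 mm; origin under its centre. It stands on the other side of the bench from the tray; the two may be swapped. Bystander.
- magnet_mid (a point): Middle of the red L-shaped welding magnet, 90 by 18 mm, 60 mm high, on the robot's side of the positioner. Bystander.
- grease_mid (a point): Middle of the white grease tin with a blue lid, 60 mm across and 60 mm high, standing beyond the lock bolt. Bystander.
- flange_mid (a point): Middle of a loose steel flange ring lying flat, 90 mm across, 14 mm thick. Bystander.
- hammer_grip (a point): Handle of a hammer lying at the back of the bench. Bystander.
- wrench_grip (a point): Handle of a wrench lying on the left, near the robot. Bystander.
Mind the look-alikes: they are no part of the job. Of the things shaped like the tray, the black one is meant.

How it is judged (in metres and radians):
On the way, in this order (a step that is already met when the one before it is completed fails the run):
1. the lock bolt is pulled out with the plate still at its first station (value of joint lock above 0.018 m and value of joint dial below 0.2 rad), for 0.1 s.
2. the plate stands five clicks clockwise, with the bolt still out (value of joint dial between 1.8635 and 2.0635 rad and value of joint lock above 0.015 m), for 0.2 s.
At the end, for the whole second after the job is handed in: The plate stands five clicks (1.963 rad, within 0.1) clockwise of its start, the lock bolt is home within 4 mm, and the can stands upright (within 0.12 rad) on the floor of the tray, its axis inside the walls (value of joint dial between 1.8635 and 2.0635 rad and value of joint lock below 0.004 m and x of can_mid in the frame of tray between -0.085 and 0.085 m and y of can_mid in the frame of tray between -0.055 and 0.055 m and z of can_mid in the frame of tray below 0.082 m and angle between can_mid's own z axis and vertical below 0.12 rad); the robot touches nothing.
It fails at once if the plate turned more than half a click while the can was not standing in the tray (value of joint dial above 0.2 rad and not (x of can_mid in the frame of tray between -0.085 and 0.085 m and y of can_mid in the frame of tray between -0.055 and 0.055 m and z of can_mid in the frame of tray below 0.082 m and angle between can_mid's own z axis and vertical below 0.12 rad)).
It fails at once if the plate ran past the fifth click (value of joint dial above 2.213 rad).
It fails at once if a bystander was moved more than 30 mm (distance of any of jar_mid, magnet_mid, grease_mid, hammer_grip, wrench_grip, flange_mid from where it was at the start of the episode above 0.03 m).
It also fails if it takes over 72 s, if anything falls off the work surface, if the arm or the gripper's body presses on something with over 40 N, if the wrist force passes 120 N, or if a joint passes its speed limit or range.

## Robot

A 6-joint arm with a two-finger parallel gripper is mounted at the origin on the work surface. World frame = base frame: x ahead of the robot, y to its left, z up, the work surface at z = 0. Lengths are in m, angles in degrees, forces in N, time in s.
With the tool pointing down it reaches from about 0.4 to 0.825 m from the base axis. Payload 7 kg.
Tool frame: the origin (TCP) lies between the finger pads; the fingertips stand 19 mm ahead of it and the grasp point (between the pads) is the TCP; z points along the fingers, y is the line along which they close (so a half turn about z gives the same grasp; the last joint's range is limited). The gripper opens to 88 mm and grips with 3 to 60 N. Pads are 19 mm wide; open, the fingers measure 130 mm over their backs; the gripper's body (78 mm by 193 mm) begins 47 mm behind the grasp point.
Start: joints at [-52.477, 20.546, 0.682, 0, -70.136, -16.507], TCP at [0.242, -0.63, 0.246] pointing down, gripper open.
Joint ranges: [-176.03, 176.03], [-82.01, 121.73], [-58.28, 71.71], [-173.87, 95.51], [-174.79, -0.11], [-173.66, 173.66]. Speed limits (degrees/s): [136.94, 136.94, 172.46, 180, 180, 180].

## Interface

Orientations are given as [roll, pitch, yaw] about the fixed x, y, z axes, in that order (R = Rz(yaw) Ry(pitch) Rx(roll)).
In Python, from plant import get_obs, snapshot, close_job, spot_in, spot_point gives the robot as it stands.
- The arm moves only by the tool play_rows, never from a script. Its argument "plan" is a list of rows, each a list of 6 numbers: the shift along the tool's x, y, z in cm, then the turn, a rotation vector about the tool's x, y, z in degrees. A call has 1 to 20 rows; each row shifts and turns the commanded pose from where the row before left it, along the tool's axes as they then stand; what a row does not reach is not made up. A row lasts 1/12 s, in which the tool goes at most 41.7 mm and 7.16 degrees, less where a joint would pass 70% of its speed; a pose out of reach is approached as far as the arm can. A call is refused whole if a number of a shift passes 4.17 or a number of a turn 7.16, either way. A call with a gripper value outside its range is refused whole. "grip" is the finger opening in cm, from 0 to 8.76, set as the call begins (left out, the last holds). The fingers move at their own pace and stop on an object; the grip force is fixed at half the most. Time passes only in rows, so rows that do not move let the fingers close. It gives the time, the measured TCP pose, the force, the opening and the grip force at its end, in the units of the state.
- get_obs(): the state, without advancing time (a new reading comes with each control period).
- snapshot(name): name is "side" or "top" or "wrist"; returns a dict with "frame" (384x512x3 uint8, red, green, blue), "fx", "fy", "cx", "cy" (pixels), "position" and "attitude" of the camera in the world. Camera axes: x right, y down, z forward; pixel columns grow to the right and rows downward; lengths in m; the calibration is good to about 2 mm. A picture is of the moment at which its call begins. There is no depth.
- close_job(): hands the job in; it is judged then, once.
Trained networks look in the newest picture that a camera, given by its name, has taken for a name from the list of things; names that differ only in an ending like _2 or _b are one class to them, and where a whole thing is asked for, a point or a joint stands for the part that bears it (a point fixed in the world has none). Each returns a list of dicts, best first, with "score" (0 to 1); they miss things now and then, are a little off and sometimes report something else, mostly with a low value. They report only what shows in the picture. A call takes as long as a camera call. They do not tell look-alikes from the thing itself.
- spot_in(camera, thing): "position" ([x, y, z] in m, in world coordinates, good to about 4 mm: the middle of the surface that is visible of it).
- spot_point(camera, thing): "position" ([x, y, z] in m, in world coordinates, good to about 4 mm: a listed point, or the origin of a listed thing).
The state is a dict: "clock": time; "joint_pos": joint angles; "qvel": joint speeds; "tau": joint torques, N m; "tool_pos": TCP position; "orientation": TCP orientation; "force": force on the tool from outside, world axes, zero at the start; "moment": the same for the moment, N m; "opening": finger opening in m; "gripper_force": force on a finger pad.
Only numpy, scipy, OpenCV 4.12 (cv2) and the standard library are available. Lean on these libraries where they do the work, as an engineer would, in place of code of your own. Each camera call takes 0.05 s, during which the arm holds its last target. There are 200 camera calls.

## Working session

There is one attempt and no reset: what is moved stays moved. The work goes in short steps, Python scripts to look and compute and a tool call to move; the robot and the scene stay as the last step left them, time stands still between calls to the robot, and variables do not carry over. Pictures are saved under pics/ and viewed, at most 10 in all, crops included, and the job is handed in when it is done.

Besides the shell and the picture viewer there is one more tool, called in YAML: its name, and indented under it one key for each argument. play_rows: Moves the arm, as the interface text tells. Its arguments: {"type":"object","properties":{"plan":{"type":"array","items":{"type":"array","items":{"type":"number"}}},"grip":{"type":"number"}},"required":["plan"]}

```bash
mkdir -p pics
cat > h.py <<'E'
import numpy as np,cv2
from plant import *
def pic(c,fn):
    s=snapshot(c); cv2.imwrite('pics/'+fn,s['frame'][:,:,::-1]); return s
E
python3 - <<'E'
from h import *
o=get_obs();print(o['clock'],o['tool_pos'],o['orientation'])
a=pic('top','t1.png');b=pic('side','s1.png')
cv2.imwrite('pics/both.png',np.vstack([a['frame'],b['frame']])[:,:,::-1][::1]) 
for c in('top','side'):
  for n in ['positioner','dial_grip','bar_tip','lock_grip','can_mid','tray','jar_mid','tin','magnet_mid','grease_mid','flange_mid']:
    print(c,n,[(np.round(d['position'],3).tolist(),round(d['score'],2)) for d in spot_point(c,n)[:3]])
E
```

```text
0.0 [ 0.24190719 -0.62970044  0.24463019] [ 1.79907683e+02 -8.13982545e-03 -1.58990299e+02]
top positioner [([0.538, -0.042, 0.002], 0.75)]
top dial_grip [([0.541, -0.044, 0.1], 0.79)]
top bar_tip [([0.426, 0.004, 0.066], 0.96)]
top lock_grip [([0.752, 0.324, 0.009], 0.74), ([0.536, -0.165, 0.072], 0.72)]
top can_mid [([0.493, 0.07, 0.066], 0.5)]
top tray [([0.512, -0.353, -0.005], 0.82), ([0.257, -0.394, -0.001], 0.57)]
top jar_mid [([0.564, -0.346, 0.023], 0.53)]
top tin [([0.491, 0.366, -0.001], 0.78)]
top magnet_mid [([0.393, -0.114, 0.032], 0.64)]
top grease_mid [([0.674, -0.122, 0.028], 0.6), ([0.512, -0.356, -0.004], 0.36), ([0.752, 0.322, 0.006], 0.17)]
top flange_mid [([0.75, 0.324, 0.007], 0.72)]
side positioner [([0.538, -0.041, 0.005], 0.6)]
side dial_grip []
side bar_tip [([0.421, 0.002, 0.073], 0.7)]
side lock_grip [([0.538, -0.173, 0.078], 0.56)]
side can_mid [([0.488, 0.068, 0.063], 0.75)]
side tray [([0.252, -0.392, 0.002], 0.92), ([0.514, -0.356, 0.0], 0.84)]
side jar_mid [([0.566, -0.34, 0.028], 0.56)]
side tin [([0.492, 0.369, 0.003], 0.84)]
side magnet_mid [([0.389, -0.116, 0.028], 0.52)]
side grease_mid [([0.671, -0.118, 0.031], 0.76), ([0.487, 0.068, 0.065], 0.63)]
side flange_mid [([0.751, 0.316, 0.004], 0.92), ([0.49, 0.368, 0.003], 0.28), ([0.67, -0.121, 0.032], 0.28)]
```

View pics/t1.png

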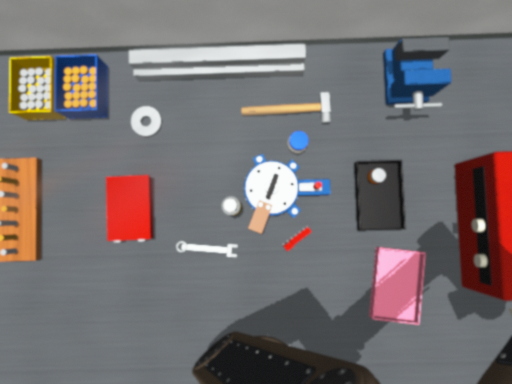

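View pics/s1.png

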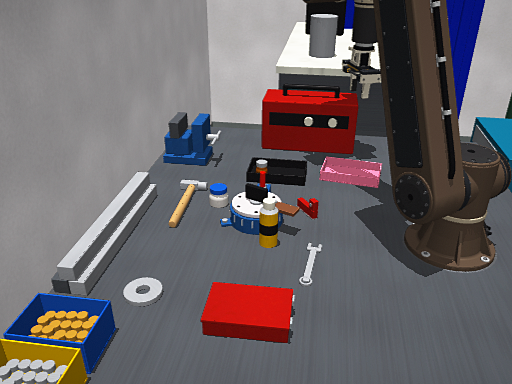

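The top view shows the positioner at about (271,187), the can at (231,206), the lock knob at (318,187) and the black tray at (380,195). The jar sits in the tray's upper half, which is +x. The side view agrees, and the pink tray is the decoy.

play_rows:
  plan:
    - [0,0,-0.5,0,0,-6.9]
    - [0,0,-0.5,0,0,-6.9]
    - [0,0,-0.5,0,0,-6.9]
    - [0,0,-0.5,0,0,-6.9]
    - [0,0,-0.5,0,0,-6.9]
    - [0,0,-0.5,0,0,-6.9]
    - [0,0,-0.5,0,0,-6.9]
    - [0,0,-0.5,0,0,-6.9]
    - [0,0,-0.5,0,0,-6.9]
    - [0,0,-0.5,0,0,-6.9]
  grip: 8.76

```text
clock: 2.03
tool_pos: [0.242, -0.6301, 0.2958]
orientation: [180.0, 0.0, -89.6]
force: [0.1, -0.3, 1.3]
opening: 0.0877
gripper_force: 0.0
```

play_rows:
  plan:
    - [-3.5,-1.2,0,0,0,0]
    - [-3.5,-1.2,0,0,0,0]
    - [-3.5,-1.2,0,0,0,0]
    - [-3.5,-1.2,0,0,0,0]
    - [-3.5,-1.2,0,0,0,0]
    - [-3.5,-1.2,0,0,0,0]
    - [-3.5,-1.2,0,0,0,0]
    - [-3.5,-1.2,0,0,0,0]
    - [-3.5,-1.2,0,0,0,0]
    - [-3.5,-1.2,0,0,0,0]
    - [-3.5,-1.2,0,0,0,0]
    - [-3.5,-1.2,0,0,0,0]
    - [-3.5,-1.2,0,0,0,0]
    - [-3.5,-1.2,0,0,0,0]
    - [-3.5,-1.2,0,0,0,0]
    - [-3.5,-1.2,0,0,0,0]
    - [-3.5,-1.2,0,0,0,0]
    - [-3.5,-1.2,0,0,0,0]
    - [-3.5,-1.2,0,0,0,0]
    - [0,0,0,0,0,0]

```text
clock: 3.7
tool_pos: [0.4717, 0.0396, 0.2955]
orientation: [-179.9, 0.0, -89.8]
force: [0.6, -0.3, -0.0]
opening: 0.0876
gripper_force: 0.0
```

Run:
```python
from h import *
o=get_obs();print(o['clock'],o['tool_pos'],o['orientation'],o['joint_pos'])
a=pic('wrist','w1.png')
for n in ['positioner','dial_grip','bar_tip','lock_grip','can_mid']:
    print(n,[(np.round(d['position'],3).tolist(),round(d['score'],2)) for d in spot_point('wrist',n)[:3]])
```

```text
3.7 [0.47166487 0.03955251 0.29549449] [-1.79947841e+02  3.41710751e-02 -8.97839105e+01] [ 2.86942289e+01 -7.36075722e-01 -1.90661326e+01 -5.44374395e-03
 -7.16078018e+01 -2.84764401e+01]
positioner [([0.537, -0.045, 0.003], 0.92)]
dial_grip [([0.538, -0.042, 0.097], 0.91)]
bar_tip [([0.775, -0.146, 0.014], 0.54)]
lock_grip []
can_mid [([0.495, 0.068, 0.063], 0.6)]
```

View pics/w1.png

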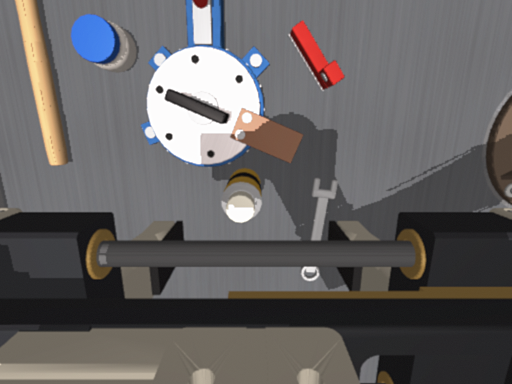

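The wrist view shows the can cap at about (240,207), the plate at (205,105) and the bar at about (267,135). All of this agrees with the network readings, so I'll go to the can.

play_rows:
  plan:
    - [-1.5,-1.0,0,0,0,0]
    - [-1.4,-1.0,0,0,0,0]
    - [0,0,2,0,0,0]
    - [0,0,2,0,0,0]
    - [0,0,2,0,0,0]
    - [0,0,2,0,0,0]
    - [0,0,2,0,0,0]
    - [0,0,2,0,0,0]
    - [0,0,2,0,0,0]
    - [0,0,2,0,0,0]
    - [0,0,1.2,0,0,0]
    - [0,0,1,0,0,0]
    - [0,0,1,0,0,0]
    - [0,0,1,0,0,0]
    - [0,0,0,0,0,0]

```text
clock: 5.25
tool_pos: [0.4894, 0.0638, 0.0919]
orientation: [179.9, -0.1, -90.0]
force: [-0.4, -0.1, -0.2]
opening: 0.0876
gripper_force: 0.0
```

play_rows:
  plan:
    - [0,0,0,0,0,0]
    - [0,0,0,0,0,0]
    - [0,0,0,0,0,0]
    - [0,0,0,0,0,0]
    - [0,0,0,0,0,0]
    - [0,0,0,0,0,0]
    - [0,0,0,0,0,0]
    - [0,0,0,0,0,0]
  grip: 3.0

```text
clock: 5.92
tool_pos: [0.49, 0.064, 0.0938]
orientation: [-180.0, 0.0, -90.0]
force: [-1.5, 0.7, 3.2]
opening: 0.0494
gripper_force: 30.0
```

play_rows:
  plan:
    - [0,0,-0.5,0,0,0]
    - [0,0,-1.2,0,0,0]
    - [0,0,-2,0,0,0]
    - [0,0,-2,0,0,0]
    - [0,0,-2,0,0,0]
    - [0,0,-2,0,0,0]
    - [0,0,-2,0,0,0]
    - [0,0,-1.5,0,0,0]
    - [0,0,-1,0,0,0]
    - [0,0,-0.5,0,0,0]
    - [0,0,0,0,0,0]

```text
clock: 6.83
tool_pos: [0.49, 0.0641, 0.2413]
orientation: [-179.9, 0.0, -90.0]
force: [1.3, 0.4, -1.5]
opening: 0.0492
gripper_force: 30.0
```

play_rows:
  plan:
    - [0.7,0,0,0,0,0]
    - [1.5,0,0,0,0,0]
    - [2.5,0.2,0,0,0,0]
    - [2.5,0.2,0,0,0,0]
    - [2.5,0.2,0,0,0,0]
    - [2.5,0.2,0,0,0,0]
    - [2.5,0.2,0,0,0,0]
    - [2.5,0.2,0,0,0,0]
    - [2.5,0.2,0,0,0,0]
    - [2.5,0.2,0,0,0,0]
    - [2.5,0.2,0,0,0,0]
    - [2.5,0.2,0,0,0,0]
    - [2.5,0.2,0,0,0,0]
    - [2.5,0,0,0,0,0]
    - [2.5,0,0,0,0,0]
    - [2.5,0,0,0,0,0]
    - [2.5,0,0,0,0,0]
    - [1.5,0,0,0,0,0]
    - [0.7,0,0,0,0,0]
    - [0,0,0,0,0,0]

```text
clock: 8.5
tool_pos: [0.4669, -0.3563, 0.2387]
orientation: [179.8, 0.1, -90.1]
force: [0.6, -0.6, -1.8]
opening: 0.0494
gripper_force: 30.0
```

Run:
```python
from h import *
o=get_obs();print(o['clock'],o['tool_pos'],o['orientation'])
a=pic('wrist','w2.png');b=snapshot('top')
for c in('wrist','top'):
  for n in ['tray','can_mid','jar_mid']:
    print(c,n,[(np.round(d['position'],3).tolist(),round(d['score'],2)) for d in spot_point(c,n)[:3]])
```

```text
8.5 [ 0.46694856 -0.35625772  0.23870522] [ 1.79835523e+02  6.06748807e-02 -9.01003297e+01]
wrist tray [([0.51, -0.358, 0.001], 0.94), ([0.256, -0.395, -0.001], 0.6)]
wrist can_mid []
wrist jar_mid [([0.567, -0.345, 0.033], 0.65)]
top tray []
top can_mid []
top jar_mid []
```

View pics/w2.png

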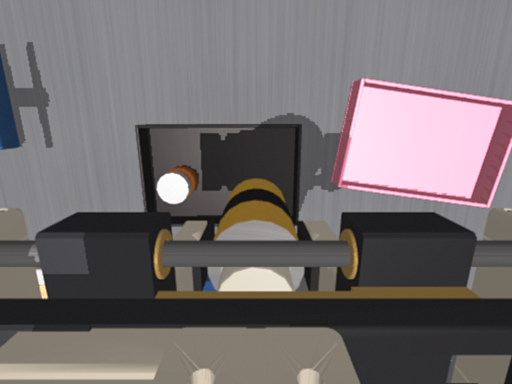

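The can is held upright above the free half of the black tray, with the tray rim at about (140–300, 125) and the jar at (175,183). I'll lower it now.

play_rows:
  plan:
    - [0,0,1,0,0,0]
    - [0,0,2,0,0,0]
    - [0,0,2,0,0,0]
    - [0,0,2,0,0,0]
    - [0,0,2,0,0,0]
    - [0,0,2,0,0,0]
    - [0,0,1,0,0,0]
    - [0,0,0.7,0,0,0]
    - [0,0,0.5,0,0,0]
    - [0,0,0.3,0,0,0]
    - [0,0,0.3,0,0,0]
    - [0,0,0,0,0,0]
    - [0,0,0,0,0,0]

```text
clock: 9.98
tool_pos: [0.4683, -0.3551, 0.1031]
orientation: [-179.9, -0.0, -90.0]
force: [-0.5, 0.4, -1.3]
opening: 0.0495
gripper_force: 30.0
```

play_rows:
  plan:
    - [0,0,0.2,0,0,0]
    - [0,0,0.2,0,0,0]
    - [0,0,0.1,0,0,0]
    - [0,0,0,0,0,0]

```text
clock: 10.32
tool_pos: [0.4681, -0.3552, 0.0979]
orientation: [-180.0, -0.0, -90.0]
force: [-0.0, 0.9, 0.8]
opening: 0.0492
gripper_force: 30.0
```

play_rows:
  plan:
    - [0,0,0.1,0,0,0]
    - [0,0,0,0,0,0]
    - [0,0,0,0,0,0]

```text
clock: 10.57
tool_pos: [0.4681, -0.3553, 0.0978]
orientation: [-180.0, -0.0, -90.0]
force: [-3.8, 0.9, 8.9]
opening: 0.0498
gripper_force: 30.0
```

play_rows:
  plan:
    - [0,0,0,0,0,0]
    - [0,0,0,0,0,0]
    - [0,0,0,0,0,0]
    - [0,0,0,0,0,0]
    - [0,0,0,0,0,0]
    - [0,0,-0.5,0,0,0]
    - [0,0,-1.5,0,0,0]
    - [0,0,-3,0,0,0]
    - [0,0,-3,0,0,0]
    - [0,0,-3,0,0,0]
    - [0,0,-3,0,0,0]
    - [0,0,-1,0,0,0]
    - [-2.5,-1,0,0,0,0]
    - [-3.5,-1.5,0,0,0,0]
    - [-3.5,-1.5,0,0,0,0]
    - [-3.5,-1.5,0,0,0,0]
    - [-3.5,-1.5,0,0,0,0]
    - [-3,0,0,0,0,0]
    - [-1.5,0,0,0,0,0]
    - [0,0,0,0,0,0]
  grip: 8.5

```text
clock: 12.23
tool_pos: [0.5381, -0.1422, 0.2467]
orientation: [-180.0, 0.0, -89.8]
force: [0.3, 0.5, 0.7]
opening: 0.0849
gripper_force: 0.0
```

Run:
```python
from h import *
o=get_obs();print(o['clock'],o['tool_pos'],o['orientation'])
a=pic('wrist','w3.png');b=snapshot('side');cv2.imwrite('pics/c3.png',np.vstack([cv2.resize(a['frame'],(400,300)),cv2.resize(b['frame'][130:280,200:400],(400,300))])[:,:,::-1])
for c in('wrist','side'):
  for n in ['lock_grip','can_mid','dial_grip']:
    print(c,n,[(np.round(d['position'],3).tolist(),round(d['score'],2)) for d in spot_point(c,n)[:3]])
```

```text
12.2333 [ 0.5381195  -0.1421808   0.24673512] [-1.79985175e+02  2.78497473e-02 -8.98093495e+01]
wrist lock_grip [([0.539, -0.168, 0.076], 0.94)]
wrist can_mid []
wrist dial_grip [([0.536, -0.046, 0.098], 0.86)]
side lock_grip [([0.538, -0.17, 0.078], 0.38)]
side can_mid [([0.468, -0.352, 0.068], 0.84)]
side dial_grip [([0.541, -0.044, 0.096], 0.65)]
```

View pics/c3.png

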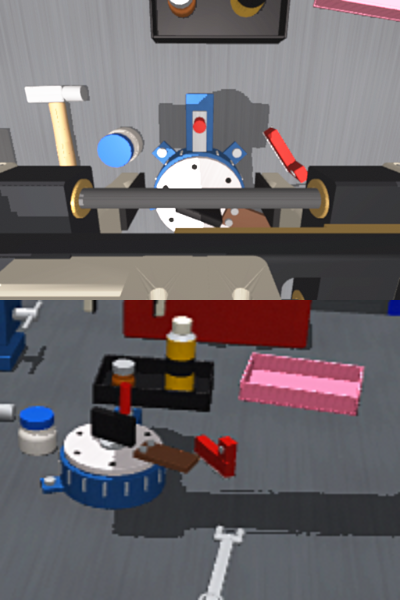

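The can stands upright in the tray, and the bolt handle is centred under the gripper at about (199,125) in the upper half. Next I'll descend on the bolt and grip it.

play_rows:
  plan:
    - [1.3,0,0,0,0,0]
    - [1.4,0,1,0,0,0]
    - [0,0,2,0,0,0]
    - [0,0,2,0,0,0]
    - [0,0,2,0,0,0]
    - [0,0,2,0,0,0]
    - [0,0,2,0,0,0]
    - [0,0,2,0,0,0]
    - [0,0,1.5,0,0,0]
    - [0,0,1,0,0,0]
    - [0,0,0.7,0,0,0]
    - [0,0,0.4,0,0,0]
    - [0,0,0,0,0,0]
    - [0,0,0,0,0,0]

```text
clock: 13.8
tool_pos: [0.5384, -0.1722, 0.0811]
orientation: [-180.0, -0.0, -90.0]
force: [0.4, -0.2, 0.2]
opening: 0.085
gripper_force: 0.0
```

play_rows:
  plan:
    - [0,0,0,0,0,0]
    - [0,0,0,0,0,0]
    - [0,0,0,0,0,0]
    - [0,0,0,0,0,0]
    - [0,0,0,0,0,0]
    - [0,0,0,0,0,0]
    - [0,0,0,0,0,0]
    - [0,0,0,0,0,0]
    - [0,0,0,0,0,0]
    - [0,0,0,0,0,0]
  grip: 0.8

```text
clock: 14.63
tool_pos: [0.5379, -0.172, 0.0806]
orientation: [-180.0, -0.0, -90.0]
force: [-0.5, -0.3, -0.0]
opening: 0.0239
gripper_force: 0.0
```

play_rows:
  plan:
    - [0,0,0,0,0,0]
    - [0,0,0,0,0,0]
    - [0,0,0,0,0,0]
    - [0,0,0,0,0,0]

```text
clock: 14.97
tool_pos: [0.5387, -0.172, 0.0806]
orientation: [-179.9, -0.0, -90.0]
force: [6.2, -1.7, -3.8]
opening: 0.0172
gripper_force: 30.0
```

play_rows:
  plan:
    - [0.4,0,0,0,0,0]
    - [0.4,0,0,0,0,0]
    - [0.4,0,0,0,0,0]
    - [0.4,0,0,0,0,0]
    - [0.4,0,0,0,0,0]
    - [0.3,0,0,0,0,0]
    - [0.2,0,0,0,0,0]
    - [0.1,0,0,0,0,0]
    - [0,0,0,0,0,0]
    - [0,0,0,0,0,0]

```text
clock: 15.8
tool_pos: [0.5387, -0.1978, 0.0806]
orientation: [-179.9, 0.0, -90.0]
force: [4.8, 1.2, -4.0]
opening: 0.0175
gripper_force: 30.0
```

play_rows:
  plan:
    - [0.1,0,0,0,0,0]
    - [0.1,0,0,0,0,0]
    - [0,0,0,0,0,0]

```text
clock: 16.05
tool_pos: [0.5387, -0.1983, 0.0805]
orientation: [-179.9, 0.1, -90.0]
force: [4.4, 11.0, -0.5]
opening: 0.0176
gripper_force: 30.0
```

play_rows:
  plan:
    - [0,0,0,0,0,0]
    - [0,0,0,0,0,0]
    - [0,0,0,0,0,0]
    - [0,0,0,0,0,0]
    - [0,0,0,0,0,0]
    - [0,0,-1,0,0,0]
    - [0,0,-2,0,0,0]
    - [0,0,-3,0,0,0]
    - [0,0,-3,0,0,0]
    - [0,0,-2,0,0,0]
    - [0,0,-1,0,0,0]
    - [-1.5,0,0,0,0,0]
    - [-3,0,0,0,0,0]
    - [-3,0,0,0,0,0]
    - [-3,0,0,0,0,0]
    - [-2.5,0,0,0,0,0]
    - [-1.5,0,0,0,0,0]
    - [-0.9,0,0,0,0,0]
    - [0,0,0,0,0,0]
  grip: 6

```text
clock: 17.63
tool_pos: [0.5377, -0.0447, 0.2006]
orientation: [180.0, 0.0, -89.9]
force: [1.2, -0.4, 0.1]
opening: 0.0602
gripper_force: 0.0
```

play_rows:
  plan:
    - [0,0,0,0,0,-6.75]
    - [0,0,0,0,0,-6.75]
    - [0,0,0,0,0,-6.75]
    - [0,0,0,0,0,-6.75]
    - [0,0,0,0,0,-6.75]
    - [0,0,0,0,0,-6.75]
    - [0,0,0,0,0,-6.75]
    - [0,0,0,0,0,-6.75]
    - [0,0,0,0,0,-6.75]
    - [0,0,0,0,0,-6.75]
    - [0,0,0,0,0,0]
    - [0,0,0,0,0,0]

```text
clock: 18.63
tool_pos: [0.5377, -0.0468, 0.2004]
orientation: [180.0, 0.0, -22.7]
force: [-0.2, 0.5, -0.0]
opening: 0.0601
gripper_force: 0.0
```

Run:
```python
from h import *
o=get_obs();print(o['clock'],o['tool_pos'],o['orientation'],o['joint_pos'])
a=pic('wrist','w4.png')
for n in ['lock_grip','positioner','dial_grip','bar_tip']:
    print(n,[(np.round(d['position'],3).tolist(),round(d['score'],2)) for d in spot_point('wrist',n)[:3]])
```

```text
18.6333 [ 0.53772035 -0.04677933  0.20043956] [ 1.79981991e+02  2.16365095e-02 -2.27463990e+01] [ 1.58432728e+01  9.88858147e+00 -2.01376517e+01  6.70989019e-04
 -6.00019117e+01  5.14099960e+01]
lock_grip [([0.54, -0.194, 0.078], 0.87)]
positioner [([0.536, -0.046, 0.001], 0.74)]
dial_grip [([0.541, -0.045, 0.096], 0.78), ([0.511, -0.359, 0.002], 0.69)]
bar_tip [([0.418, 0.008, 0.07], 0.94), ([0.54, -0.193, 0.076], 0.71)]
```

View pics/w4.png

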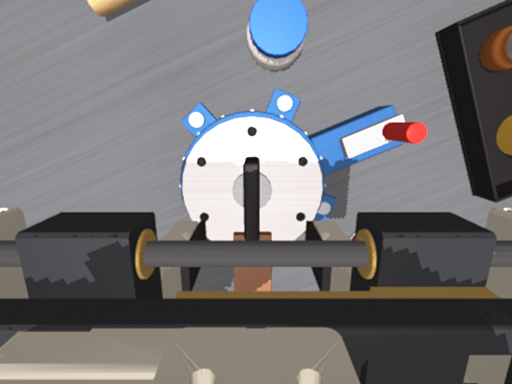

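In the wrist view the handle is vertical at column 252, lined up with the tool. The bolt at (405,132) is clearly pulled out. I'll descend and grip.

play_rows:
  plan:
    - [0,-0.2,1,0,0,0]
    - [0,0,2,0,0,0]
    - [0,0,2,0,0,0]
    - [0,0,2,0,0,0]
    - [0,0,1.5,0,0,0]
    - [0,0,1,0,0,0]
    - [0,0,0.7,0,0,0]
    - [0,0,0,0,0,0]

```text
clock: 19.55
tool_pos: [0.5379, -0.0442, 0.097]
orientation: [179.9, 0.1, -22.5]
force: [-0.2, 0.1, 0.4]
opening: 0.0599
gripper_force: 0.0
```

play_rows:
  plan:
    - [0,0,0,0,0,0]
    - [0,0,0,0,0,0]
    - [0,0,0,0,0,0]
    - [0,0,0,0,0,0]
    - [0,0,0,0,0,0]
    - [0,0,0,0,0,0]
    - [0,0,0,0,0,0]
    - [0,0,0,0,0,0]
    - [0,0,0,0,0,0]
    - [0,0,0,0,0,0]
  grip: 0.6

```text
clock: 20.38
tool_pos: [0.539, -0.0435, 0.0987]
orientation: [-179.9, -0.0, -22.5]
force: [-0.2, 5.7, 1.5]
opening: 0.0139
gripper_force: 30.0
```

play_rows:
  plan:
    - [0,0,0,0,0,4.5]
    - [0,0,0,0,0,4.5]
    - [0,0,0,0,0,4.5]
    - [0,0,0,0,0,4.5]
    - [0,0,0,0,0,4.5]
    - [0,0,0,0,0,0]
    - [0,0,0,0,0,0]

```text
clock: 20.97
tool_pos: [0.539, -0.0435, 0.0987]
orientation: [-179.9, -0.0, -45.0]
force: [-1.2, 4.9, 2.1]
opening: 0.0139
gripper_force: 30.0
```

play_rows:
  plan:
    - [0,0,0,0,0,4.5]
    - [0,0,0,0,0,4.5]
    - [0,0,0,0,0,4.5]
    - [0,0,0,0,0,4.5]
    - [0,0,0,0,0,4.5]
    - [0,0,0,0,0,4.5]
    - [0,0,0,0,0,4.5]
    - [0,0,0,0,0,4.5]
    - [0,0,0,0,0,4.5]
    - [0,0,0,0,0,4.5]
    - [0,0,0,0,0,0]
    - [0,0,0,0,0,0]

```text
clock: 21.97
tool_pos: [0.5391, -0.0434, 0.0987]
orientation: [-179.9, 0.0, -90.0]
force: [-0.5, 5.4, 0.5]
opening: 0.0139
gripper_force: 30.0
```

play_rows:
  plan:
    - [0,0,0,0,0,4.5]
    - [0,0,0,0,0,4.5]
    - [0,0,0,0,0,4.5]
    - [0,0,0,0,0,4.5]
    - [0,0,0,0,0,4.5]
    - [0,0,0,0,0,4.5]
    - [0,0,0,0,0,4.5]
    - [0,0,0,0,0,4.5]
    - [0,0,0,0,0,4.5]
    - [0,0,0,0,0,4.5]
    - [0,0,0,0,0,0]
    - [0,0,0,0,0,0]
    - [0,0,0,0,0,0]

```text
clock: 23.05
tool_pos: [0.5392, -0.0435, 0.0987]
orientation: [-180.0, 0.1, -135.0]
force: [0.8, 5.3, 0.6]
opening: 0.0138
gripper_force: 30.0
```

play_rows:
  plan:
    - [0,0,0,0,0,0]
    - [0,0,0,0,0,0]
    - [0,0,0,0,0,0]
    - [0,0,0,0,0,0]
    - [0,0,-0.5,0,0,0]
    - [0,0,-1.5,0,0,0]
    - [0,0,-3,0,0,0]
    - [0,0,-3,0,0,0]
    - [0,0,-1.5,0,0,0]
    - [0,0,-0.5,0,0,-5]
    - [0,0,0,0,0,-5]
    - [0,0,0,0,0,-5]
    - [0,0,0,0,0,-5]
    - [0,0,0,0,0,-5]
    - [0,0,0,0,0,-5]
    - [0,0,0,0,0,-5]
    - [0,0,0,0,0,-5]
    - [0,0,0,0,0,-5]
    - [0,0,0,0,0,0]
  grip: 6

```text
clock: 24.63
tool_pos: [0.5386, -0.0443, 0.1989]
orientation: [-180.0, -0.0, -89.8]
force: [0.4, 0.1, 0.3]
opening: 0.0602
gripper_force: 0.0
```

Run:
```python
from h import *
o=get_obs();print(o['clock'],o['tool_pos'],o['orientation'])
a=pic('wrist','w5.png');b=snapshot('top')
for c in ('wrist','top'):
  for n in ['lock_grip','positioner','bar_tip']:
    print(c,n,[(np.round(d['position'],3).tolist(),round(d['score'],2)) for d in spot_point(c,n)[:3]])
```

```text
24.6333 [ 0.5385971  -0.04428019  0.19894399] [-1.79987196e+02 -2.57208959e-03 -8.97640596e+01]
wrist lock_grip [([0.539, -0.194, 0.077], 0.97)]
wrist positioner [([0.536, -0.046, 0.002], 0.81), ([0.395, -0.116, 0.028], 0.55)]
wrist bar_tip []
top lock_grip [([0.539, -0.192, 0.07], 0.69)]
top positioner []
top bar_tip []
```

View pics/w5.png

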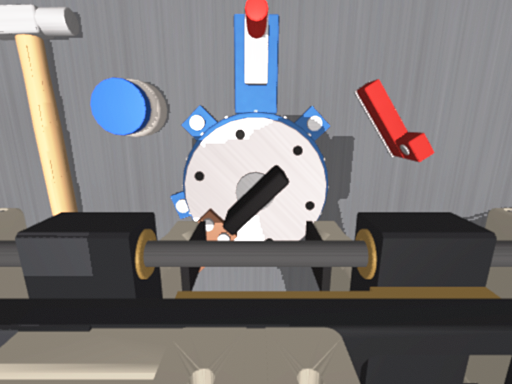

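The handle in the wrist view now lies at 45°, with the bar at lower left near (215,225), which is the fifth station. The bolt is still out at (257,18), so I'll go back to it and push it home.

play_rows:
  plan:
    - [1.5,0,0,0,0,0]
    - [3,0,0,0,0,0]
    - [3,0,0,0,0,0]
    - [3,0,0,0,0,0]
    - [2.5,0,0,0,0,0]
    - [1.5,0,0,0,0,0]
    - [0.8,0,0,0,0,0]
    - [0,0,0,0,0,0]
    - [0,0,1,0,0,0]
    - [0,0,2,0,0,0]
    - [0,0,2,0,0,0]
    - [0,0,2,0,0,0]
    - [0,0,2,0,0,0]
    - [0,0,1.5,0,0,0]
    - [0,0,1,0,0,0]
    - [0,0,0.3,0,0,0]
    - [0,0,0,0,0,0]

```text
clock: 26.45
tool_pos: [0.5384, -0.1964, 0.0798]
orientation: [179.9, 0.0, -89.9]
force: [-0.3, -0.8, -0.8]
opening: 0.0598
gripper_force: 0.0
```

play_rows:
  plan:
    - [0,0,0,0,0,0]
    - [0,0,0,0,0,0]
    - [0,0,0,0,0,0]
    - [0,0,0,0,0,0]
    - [0,0,0,0,0,0]
    - [0,0,0,0,0,0]
    - [0,0,0,0,0,0]
    - [0,0,0,0,0,0]
    - [0,0,0,0,0,0]
    - [0,0,0,0,0,0]
  grip: 0.8

```text
clock: 27.28
tool_pos: [0.5388, -0.1972, 0.0807]
orientation: [-180.0, -0.0, -90.0]
force: [0.0, -0.2, 1.8]
opening: 0.0173
gripper_force: 30.0
```

play_rows:
  plan:
    - [-0.4,0,0,0,0,0]
    - [-0.4,0,0,0,0,0]
    - [-0.4,0,0,0,0,0]
    - [-0.4,0,0,0,0,0]
    - [-0.4,0,0,0,0,0]
    - [-0.3,0,0,0,0,0]
    - [-0.2,0,0,0,0,0]
    - [-0.1,0,0,0,0,0]
    - [-0.1,0,0,0,0,0]
    - [0,0,0,0,0,0]
    - [0,0,0,0,0,0]

```text
clock: 28.2
tool_pos: [0.5388, -0.171, 0.0807]
orientation: [-180.0, -0.1, -90.0]
force: [0.3, -8.9, 1.6]
opening: 0.0172
gripper_force: 30.0
```

The bolt travelled 26 mm and the force is rising at the stop, so it is home.

play_rows:
  plan:
    - [0,0,0,0,0,0]
    - [0,0,0,0,0,0]
    - [0,0,0,0,0,0]
    - [0,0,0,0,0,0]
    - [0,0,0,0,0,0]
    - [0,0,-1,0,0,0]
    - [0,0,-2,0,0,0]
    - [0,0,-3,0,0,0]
    - [0,0,-3,0,0,0]
    - [0,0,-3,0,0,0]
    - [0,0,-2,0,0,0]
    - [0,0,0,0,0,0]
    - [0,0,0,0,0,0]
  grip: 6

```text
clock: 29.28
tool_pos: [0.5393, -0.1701, 0.2227]
orientation: [-179.8, 0.0, -90.0]
force: [-0.7, -0.2, -0.7]
opening: 0.0602
gripper_force: 0.0
```

Run:
```python
from h import *
a=snapshot('wrist');b=snapshot('side')
cv2.imwrite('pics/c6.png',np.vstack([cv2.resize(a['frame'],(400,300)),cv2.resize(b['frame'][130:280,200:400],(400,300))])[:,:,::-1])
for c in ('wrist','side'):
  for n in ['lock_grip','can_mid','bar_tip']:
    print(c,n,[(np.round(d['position'],3).tolist(),round(d['score'],2)) for d in spot_point(c,n)[:2]])
```

```text
wrist lock_grip [([0.54, -0.17, 0.078], 0.98)]
wrist can_mid []
wrist bar_tip []
side lock_grip [([0.539, -0.173, 0.078], 0.42), ([0.749, 0.319, 0.001], 0.19)]
side can_mid [([0.467, -0.351, 0.071], 0.63)]
side bar_tip [([0.633, 0.044, 0.067], 0.67)]
```

View pics/c6.png

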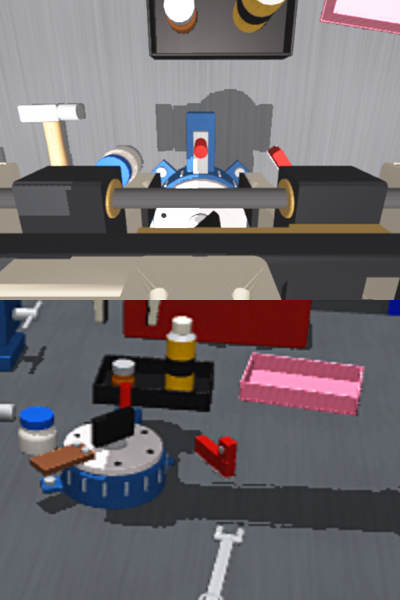

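The bolt handle is back near the housing at (200,148) in the upper half. The side view shows the bar swung round at about (62,457) and the can upright in the tray at (180,355). The gripper is clear of everything.

```bash
python3 -c "
from plant import *
print(close_job())"
```

```text
the job is handed in; nothing more can be done
None
```

I've handed the job in at about 29 s: the can stands upright in the black tray's free half, the plate is five clicks clockwise, and the lock bolt is back home; the hand-in gave no verdict.

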